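Lock the little wardrobe door in the cam vise and hold a spring clip gaping over its edge

TASK

Lock the wardrobe door in the little vise by turning the vise's red handle clockwise until it clicks over its detent and stays there. Then take the red spring clip by its handles, squeeze it wide open, lift it off its rail, and bring it down squarely over the middle of the door's top edge, the jaw tips about a centimetre below the edge with clear room on both sides, so that I can slip the glued strip in. Finish while holding it there, squeezed open and not touching the door; never nip or knock the door, and leave everything else on the desk where it is.

Things in the scene. Friction and masses are not known exactly. Their poses are not given: they have to be found in the camera images.
- vise: Blue cam-lock panel vise fixed to the desk, base 200 x 90 x 14 mm. Origin: centre of the base's underside; +x runs from the handle towards the door, z up. Handle axis at x = -50 mm; the door stands at about x = +47 mm between two jaws 100 mm long in y, tops 38 and 35 mm above the desk.
- cam_knob (a joint): Angle of the vise's red T-handle, rad, growing clockwise seen from above. Starts at 0 to 0.2 (jaw open), ends at the stop, 1.4 (locked). Friction 0.02 N m; a ball detent, met at about 0.65, adds up to 0.15 N m; its crest, the click, is at 0.85: past it the handle snaps on to about 1.05 and then stays where it is left. Turn it on towards the stop. The turn pushes the sliding jaw 2.6 mm and its sprung lining pinches the door, which may shift up to 1 mm.
- knob_grip (a point): Point on the handle's vertical axis, 50 mm above the desk, where to grip it. Turns with the handle: z up, y along the red bar (46 mm long), x across it (12 mm thick: close the fingers along x). The bar spans 32 to 62 mm above the desk; steel parts below it end 22 mm above the desk. Handle axis to door: 96 mm.
- door: Pale basswood wardrobe door, 5 mm thick (x), 124 mm long (y), 62 mm high (z), 30 g, standing loose on a long edge in the slot of the vise with 0.75 mm of play on each side. Origin: middle of its lower edge, 14 mm above the desk; x across its thickness, y along it, z up.
- door_edge (a point): Middle of the door's top edge, 76 mm above the desk; same axes as the door.
- clip: Red-handled steel spring clip, 80 mm tall, 18 mm wide, 42 g, parked upright biting the top of the rack's rail, handles up, jaws down. Origin: on its pivot axis, midway between its arms, 82 mm above the desk when parked. y: along the pivot and rail; x: from arm to arm (close the fingers along x); z up. These axes are those of the +x arm and tilt with it by about 0.3 rad when squeezed.
- clip_grip (a point): Where to grip the clip: between its handles, 36 mm above the pivot. The red grips, 18 mm wide, span 14 to 47 mm above the pivot and lean out 0.3 rad; over their outsides they are 44 mm apart here when parked and 21 mm when fully squeezed, then upright and parallel.
- clip_arm (a joint): Angle by which the clip is opened, rad: -0.16 jaws shut, 0 parked on the 5 mm rail, 0.6 fully squeezed (the stop; jaw tips then about 25 mm apart). The spring needs about 7 N on each handle to start opening and about 13 N to hold fully open; 30 N of grip is ample.
- jaw_a (a point): Tip of the jaw on the clip's +x side, on its inner face, 34 mm below the pivot, 2.5 mm from the clip's middle plane when parked. With the clip open an edge may enter up to 25 mm above the tips.
- jaw_b (a point): Tip of the jaw of the other arm, on its inner face, likewise on the -x side.
- rack: Clip rack fixed to the desk: oak base 70 x 230 x 14 mm, upright dark walnut rail 5 mm thick (x), 206 mm long (y), top 62 mm above the desk, between end posts 76 mm high. Origin: centre of the underside. A blue clip of the same kind stays parked at y = +78 mm; the red clip is parked at y = -65 to 0 mm.
- carcass: Pale basswood wardrobe carcass, 55 x 134 x 156 mm, left on the desk; leave alone. Origin: centre of its underside.
- chair_a: Walnut miniature chair frame, 40 x 40 x 86 mm; leave alone. Origin: centre of its underside.
- chair_b: Second walnut chair frame, the same; leave alone. Origin: centre of its underside.
- square: Brass try square lying flat, stock 75 mm, blade 110 mm, 12 mm high; leave alone. Origin: centre of the underside of the stock.
- pin_tin: Round open tin of steel pins, 66 mm across, 22 mm high; leave alone. Origin: centre of its underside.
- glue: White glue bottle, 42 mm across, 115 mm high; leave alone. Origin: centre of its underside.
- strip: Walnut cover strip 6 x 124 x 4 mm lying on the desk, the one to be glued later; leave alone. Origin: centre of its underside.
Things that resemble listed ones, but are neither listed nor needed, are in the scene too. Several things have the shape of the rack; the one meant has the colours described above.

How it is judged (in metres and radians):
On the way, in this order (a step that is already met when the one before it is completed fails the run):
1. the vise's handle is past its click and the door is pinched (value of joint cam_knob above 1 rad and contact force between vise and door above 2 N and angle between door's own z axis and vertical below 0.1 rad), for 0.2 s.
2. the red clip is squeezed open in the fingers and off its rail (distance between jaw_a and jaw_b above 0.012 m and contact force between the fingers and clip above 1 N and contact force between clip and rack below 0.05 N and distance of clip from where it was at the start of the episode above 0.03 m), for 0.2 s.
At the end, for the whole second after the job is handed in: Handle past 1.0 rad, door pinched; door upright (0.1 rad), within 10 mm of its start. Clip held still in the fingers, touching neither door nor vise, square (0.2 rad), tips over 15 mm apart, one each side, over 2.5 mm off the door's faces, 5 to 18 mm below its top edge, within 15 mm of its middle (all of step 1 and distance of door from where it was at the start of the episode below 0.01 m and ((x of jaw_a in the frame of door above 0.005 m and x of jaw_b in the frame of door below -0.005 m) or (x of jaw_b in the frame of door above 0.005 m and x of jaw_a in the frame of door below -0.005 m)) and z of jaw_a in the frame of door between 0.044 and 0.057 m and y of jaw_a in the frame of door between -0.015 and 0.015 m and z of jaw_b in the frame of door between 0.044 and 0.057 m and y of jaw_b in the frame of door between -0.015 and 0.015 m and distance between jaw_a and jaw_b above 0.015 m and angle between the y axis of clip and the y axis of door, either way round below 0.2 rad and contact force between the fingers and clip above 1 N and contact force between clip and door below 0.2 N and contact force between clip and vise below 0.2 N and linear speed of clip below 0.02 m/s); the arm keeps its last pose, push and grip.
It fails at once if the door is knocked or tipped (angle between door's own z axis and vertical above 0.35 rad or distance of door from where it was at the start of the episode above 0.03 m).
It fails at once if the clip nips or strikes the door (contact force between clip and door above 5 N).
It fails at once if another thing on the desk is moved by more than 20 mm (distance of any of carcass, chair_a, chair_b, square, pin_tin, glue, strip from where it was at the start of the episode above 0.02 m).
It also fails if it takes over 61 s, if anything falls off the work surface, if the arm or the gripper's body presses on something with over 40 N, if the wrist force passes 120 N, or if a joint passes its speed limit or range.

ROBOT

A 6-joint arm with a two-finger parallel gripper is mounted at the origin on the work surface. World frame = base frame: x ahead of the robot, y to its left, z up, the work surface at z = 0. Lengths are in mm, angles in rad, forces in N, time in s.
With the tool pointing down it reaches from about 150 to 775 mm from the base axis. Payload 6.1 kg.
Tool frame: the origin (TCP) lies midway between the tips of the shut fingers; the grasp point (between the pads) lies 19 mm behind it; z points along the fingers, y is the line along which they close (so a half turn about z gives the same grasp; the last joint's range is limited). The gripper opens to 85 mm and grips with 20 to 120 N. Pads are 22 mm wide; open, the fingers measure 114 mm over their backs; the gripper's body (76 mm by 85 mm) begins 54 mm behind the grasp point. The pads swing forward as they close: fully open they stand 13 mm farther back than shut.
Start: joints at [-1.296, 0.126, -0.04, 1.405, 0, 1.571], TCP at [142.455, -505.287, 231.295] pointing down, gripper open.
Joint ranges: [-2.72, 2.72], [-0.95, 1.95], [-1.27, 1.35], [-1.78, 2.02], [-1.46, 1.47], [-3.14, 3.14]. Speed limits (rad/s): [2.39, 2.39, 3.01, 3.14, 3.14, 3.14].

INTERFACE

Orientations are given as [roll, pitch, yaw] about the fixed x, y, z axes, in that order (R = Rz(yaw) Ry(pitch) Rx(roll)).
In Python, from station import env, optics gives the robot as it stands. The module is installed in compiled form; this text tells all that it offers.
- The arm moves only by the shell command python3 -m crank 'ROWS' [FORCE]. ROWS is JSON, a list of rows, each a list of 5 numbers: the opening, from 0 (shut) to 1 (fully open), then the shift along the world's x, y, z each as a share of 0.05 m, from -1 to 1, then the turn about the world's z as a share of 0.1 rad, from -1 to 1. In form: [[claw, tx, ty, tz, twist], ...]. A call has 1 to 5 rows; each row shifts and turns the commanded pose from where the row before left it; what a row does not reach is not made up. A row lasts 1/10 s, in which the tool goes at most 50 mm and 8.59 degrees, less where a joint would pass 70% of its speed; a pose out of reach is approached as far as the arm can. A call with a number of a shift or a turn outside -1 to 1 is refused whole. A call with a gripper value outside its range is refused whole. The fingers move at their own pace and stop on an object; FORCE is the grip in N (left out, the last holds). Time passes only in rows, so rows that do not move let the fingers close. It gives the time, the measured TCP pose, the force, the opening and the grip force at its end, in the units of the state.
- env.get_state(): the state, without advancing time (a new reading comes with each control period).
- optics.camera(name): name is "side" or "top"; returns the picture (420x560x3 uint8, blue, green, red); there is no depth.
- optics.calibration(name): a dict with "fx", "fy", "cx", "cy" (pixels), "dist_coeffs" ([k1, k2, p1, p2, k3] as OpenCV has them; the pictures are not rectified), "pose" (4x4, takes a point from camera to world coordinates). Camera axes: x right, y down, z forward; pixel columns grow to the right and rows downward; lengths in mm; the calibration is good to about 2 mm. A picture is of the moment at which its call begins. calibration takes no time and is no camera call.
- env.sign_off(): hands the job in; it is judged then, once.
The state is a dict: "clock": time; "joint_pos": joint angles; "joint_velocities": joint speeds; "tau": joint torques, N m; "ee_pos": TCP position; "eef_rot": TCP orientation; "wrist_force": force on the tool from outside, world axes, zero at the start; "wrist_torque": the same for the moment, N m; "gripper_width": finger opening in mm; "grip_force": force on a finger pad.
Only numpy, scipy, OpenCV 4.12 (cv2) and the standard library are available. Lean on these libraries where they do the work, as an engineer would, in place of code of your own. Each camera call takes 0.05 s, during which the arm holds its last target. There are 200 camera calls.

## Working session

There is one attempt and no reset: what is moved stays moved. The work goes in short steps, Python scripts to look and compute and a shell command to move; the robot and the scene stay as the last step left them, time stands still between calls to the robot, and variables do not carry over. Pictures are saved under pics/ and viewed, at most 10 in all, crops included, and the job is handed in when it is done.

```bash
mkdir -p pics
python3 - <<'E'
from station import env, optics
import cv2,numpy as np
for n in("top","side"):
    im=optics.camera(n); cv2.imwrite(f"pics/{n}0.png",im); c=optics.calibration(n); print(n,{k:np.round(v,3).tolist() for k,v in c.items()})
print(env.get_state())
E
```

```text
top {'fx': 446.743, 'fy': 446.743, 'cx': 292.645, 'cy': 210.127, 'dist_coeffs': [-0.127, 0.0, 0.0, 0.0, 0.0], 'pose': [[0.013, -0.997, 0.08, 388.679], [-1.0, -0.012, 0.022, -7.5], [-0.021, -0.081, -0.997, 1371.378], [0.0, 0.0, 0.0, 1.0]]}
side {'fx': 431.684, 'fy': 431.684, 'cx': 290.36, 'cy': 213.48, 'dist_coeffs': [0.007, 0.0, 0.0, 0.0, 0.0], 'pose': [[-0.895, -0.225, 0.386, 85.698], [-0.446, 0.482, -0.754, 816.445], [-0.016, -0.847, -0.531, 653.309], [0.0, 0.0, 0.0, 1.0]]}
{'clock': 0.1, 'joint_pos': array([-1.29602501e+00,  1.26330542e-01, -4.04723724e-02,  1.40539693e+00,
        4.90331921e-05,  1.57079722e+00]), 'joint_velocities': array([-0.00149989, -0.00137707,  0.00282455,  0.00173374, -0.00072954,
       -0.00072256]), 'tau': array([-1.14324446e-04, -4.36907959e+01,  3.53603053e+01,  1.36965362e-02,
        1.49759562e-04, -2.39863851e-05]), 'ee_pos': array([ 142.36517108, -504.96360118,  230.61649698]), 'eef_rot': array([-3.14018914e+00, -4.90318960e-05,  2.74770355e-01]), 'wrist_force': array([0.10213472, 0.73694494, 0.28795744]), 'wrist_torque': array([ 0.00245622,  0.02668808, -0.01280387]), 'grip_force': 0.0, 'gripper_width': 85.78693997396702}
```

View pics/top0.png

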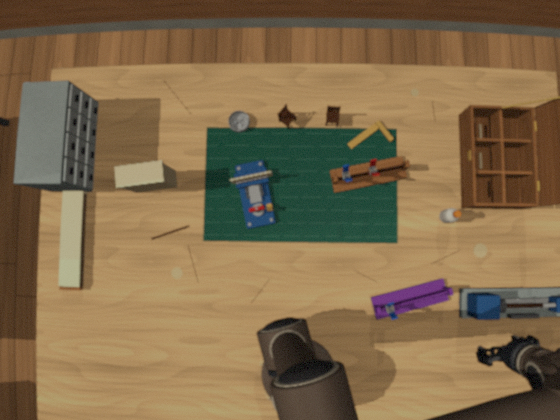

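View pics/side0.png

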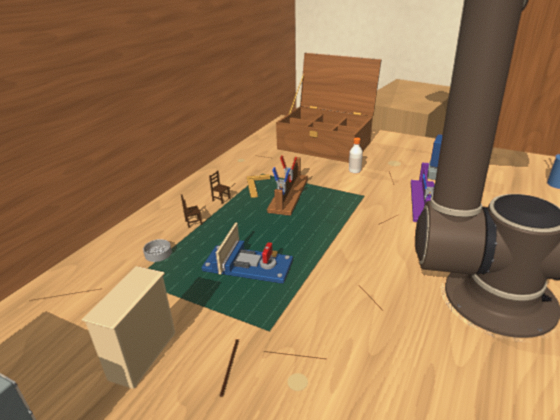

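The top view shows the blue vise at (255,195), with the handle near (257,209) and the door near (251,177). There are two rack-shaped things: oak/walnut at (368,173), holding blue (347,173) and red (374,168) clips, and purple at (410,298). The oak/walnut one matches the described colours. I'll confirm that in one enlarged crop.

Run:
```python
import cv2,numpy as np
a=cv2.imread("pics/top0.png"); s=cv2.imread("pics/side0.png")
r=lambda i,x,y,w,h:cv2.resize(i[y:y+h,x:x+w],(400,300),interpolation=cv2.INTER_CUBIC)
o=np.vstack([np.hstack([r(a,220,155,68,78//78*51*1+24) if 0 else r(a,205,155,100,75),r(a,320,140,100,75)]),np.hstack([r(s,200,215,100,75),r(s,250,145,100,75)])])
cv2.imwrite("pics/crop0.png",cv2.convertScaleAbs(o,alpha=1.4))
```

```text
(no output)
```

View pics/crop0.png

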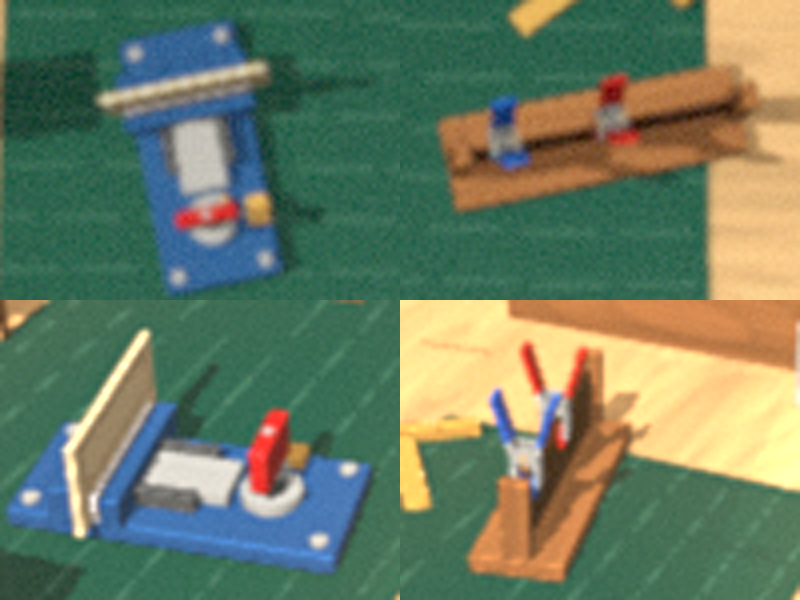

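The crop confirms it: the oak base and walnut rail hold the blue clip at crop (510,130) and the red clip at (617,112), which is full-image (374,168). The vise has its red bar at crop (207,215), door line (105,98)–(265,70) and screws near the corners. Next I'll measure these.

```bash
cat > h.py <<'E'
import cv2,numpy as np
from station import env, optics
def ray(n,uv):
    c=optics.calibration(n);K=np.array([[c['fx'],0,c['cx']],[0,c['fy'],c['cy']],[0,0,1]])
    p=cv2.undistortPoints(np.float64(uv).reshape(-1,1,2),K,np.array(c['dist_coeffs']))[:,0]
    P=np.array(c['pose']);return P[:3,3],np.c_[p,np.ones(len(p))]@P[:3,:3].T
def onz(n,uv,z):
    o,d=ray(n,uv);return (o+d*((z-o[2])/d[:,2])[:,None])
def tri(a,b):
    o1,d1=ray("top",a);o2,d2=ray("side",b);d1=d1[0];d2=d2[0]
    s=np.linalg.lstsq(np.c_[d1,-d2],o2-o1,rcond=None)[0];p,q=o1+s[0]*d1,o2+s[1]*d2
    return (p+q)/2,np.linalg.norm(p-q)
def blobs(im,lo,hi,roi,amin=4):
    x,y,w,h=roi;hsv=cv2.cvtColor(im,cv2.COLOR_BGR2HSV)[y:y+h,x:x+w]
    hsv=hsv.copy();hsv[...,0]=(hsv[...,0].astype(int)+90)%180  # red at 90
    m=cv2.inRange(hsv,lo,hi);n,l,s,c=cv2.connectedComponentsWithStats(m)
    out=[]
    for i in range(1,n):
        if s[i,4]>=amin:
            ys,xs=np.where(l==i);r=cv2.minAreaRect(np.float32(np.c_[xs,ys]))
            d=np.linalg.svd(np.c_[xs,ys]-c[i],full_matrices=False)[2][0]
            out.append((c[i]+[x,y],s[i,4],d,r[1],s[i,:4]+[x,y,0,0]))
    return out
RED=((80,120,70),(100,255,255))
E
python3 - <<'E'
from h import *
np.set_printoptions(precision=1,suppress=True)
t=cv2.imread("pics/top0.png");s=cv2.imread("pics/side0.png")
for nm,im,roi in(("top vise",t,(205,155,100,75)),("top clip",t,(320,140,100,75)),("side vise",s,(200,215,100,75)),("side clip",s,(250,145,100,75))):
    for b in blobs(im,*RED,roi): print(nm,b[0],b[1],b[2].round(2),np.round(b[3],1),b[4])
    if 'top' in nm and 'vise' in nm:
        for b in blobs(im,(90,10,110),(125,110,255),roi,20): print('door?',b[0],b[1],b[2].round(3),b[3],b[4])
cr=lambda p,o:np.float64(p)/4+o
print('screws',onz("top",cr([(135,55),(222,35),(178,277),(267,260)],(205-.5+.125,155-.4)),16)[:,:2].tolist())
d=onz("top",cr([(100,100),(268,70)],(204.6,154.6)),76);print('door ends',d,np.linalg.norm(d[1]-d[0]))
print('bar ends',onz("top",cr([(178,221),(237,209)],(204.6,154.6)),62))
k=onz("top",cr([(438,122),(735,67),(455,212),(748,152)],(220-.4,139.6)),14);print('rack base',k,k.mean(0))
E
```

```text
top vise [257.  208.4] 55 [-1.   0.2] [ 4.4 15.5] [249 205  16   7]
door? [249.8 175.7] 120 [-1.   0.2] (2.9334073066711426, 40.997859954833984) [230 171  41  11]
door? [254.4 193.3] 162 [0.2 1. ] (15.522278785705566, 10.914102554321289) [249 185  12  18]
door? [257.  205.8] 24 [-0.8  0.6] (3.535533905029297, 7.071067810058594) [254 203   8   7]
top clip [372.7 162.2] 45 [-0.6  0.8] [7. 7.] [369 159   8   8]
top clip [375.6 174.1] 38 [ 1.  -0.1] [4. 9.] [371 172  10   5]
side vise [266.8 252.4] 145 [-0.3  1. ] [20.  9.] [262 242  10  21]
side clip [282.4 161.7] 40 [0.3 1. ] [13.   2.8] [280 155   6  14]
side clip [293.7 163.1] 35 [-0.3  1. ] [ 2.5 12.6] [291 157   6  13]
side clip [289.1 179.3] 19 [0.3 1. ] [6. 3.] [288 176   4   7]
screws [[625.3349743234123, 191.199489713565], [641.4322153546357, 124.19020140414707], [454.5006237662433, 154.12478751644124], [468.31195393218064, 86.40704405473834]]
door ends [[581.2 207.6  76. ]
 [604.4  84.   76. ]] 125.70792724875112
bar ends [[493.6 149.6  62. ]
 [503.  106.1  62. ]]
rack base [[ 622.8  -88.3   14. ]
 [ 669.  -318.2   14. ]
 [ 553.3 -101.6   14. ]
 [ 602.7 -327.5   14. ]] [ 611.9 -208.9   14. ]
```

```bash
python3 -m crank '[[1,0,0,0,1],[1,0,0,0,1],[1,0,0,0,1]]' 40
python3 - <<'E'
from station import env
s=env.get_state();print(s['joint_pos'].round(3),s['eef_rot'],s['ee_pos'])
E
```

```text
clock: 0.4
ee_pos: [142.4, -505.0, 230.8]
eef_rot: [-3.141, -0.0, 0.579]
wrist_force: [0.5, 0.3, 0.2]
gripper_width: 85.4
grip_force: 0.0
[-1.296  0.126 -0.04   1.405  0.     1.267] [-3.14065402e+00 -3.21699110e-04  5.78934098e-01] [ 142.40064791 -505.04752505  230.82394506]
```

```bash
for i in 1 ; do python3 -m crank '[[1,0.35,0.6,0,0.6],[1,0.35,0.6,0,0.6],[1,0.35,0.6,0,0.6],[1,0.35,0.6,0,0.6],[1,0.35,0.6,0,0.6]]'; python3 -m crank '[[1,0.35,0.65,0,0.6],[1,0.35,0.65,0,0.6],[1,0.35,0.65,0,0.6],[1,0.35,0.65,0,0.6],[1,0.35,0.65,0,0.6]]'; python3 -m crank '[[1,0.35,0.65,0,0.6],[1,0.35,0.65,0,0.6],[1,0.35,0.65,0,0.6],[1,0.35,0.65,0,0.6],[1,0.35,0.65,0,0.6]]';python3 -m crank '[[0.6,0.35,0.6,0,0.6],[0.6,0.35,0.6,0,0.6],[0.6,0.35,0.6,0,0.6],[0.6,0.35,0.6,0,0.6],[0.6,0,0,0,0]]'; done
```

```text
clock: 0.9
ee_pos: [230.2, -353.9, 230.9]
eef_rot: [-3.141, -0.0, 0.877]
wrist_force: [0.4, 0.8, 0.2]
gripper_width: 85.6
grip_force: 0.0
clock: 1.4
ee_pos: [317.6, -191.3, 231.1]
eef_rot: [-3.141, -0.0, 1.177]
wrist_force: [0.6, -0.3, 0.7]
gripper_width: 85.5
grip_force: 0.0
clock: 1.9
ee_pos: [405.2, -28.7, 231.1]
eef_rot: [-3.141, 0.0, 1.478]
wrist_force: [0.6, -1.0, 0.8]
gripper_width: 85.2
grip_force: 0.0
clock: 2.4
ee_pos: [476.3, 92.5, 230.2]
eef_rot: [-3.141, -0.001, 1.72]
wrist_force: [0.6, -0.5, -0.5]
gripper_width: 51.3
grip_force: 0.0
```

```bash
python3 -m crank '[[0.5,0.22,0.36,0,0.5],[0.5,0.22,0.36,-0.5,0],[0.5,0,0,-0.8,0],[0.5,0,0,-0.8,0],[0.5,0,0,-0.7,0]]';  python3 -m crank '[[0.5,0,0,0,0],[0.5,0,0,0,0]]'
python3 - <<'E'
from h import *
o=[]
for n,x,y in(("top",200,140),("side",200,180)):
    im=optics.camera(n);cv2.imwrite(f"pics/{n}1.png",im);o.append(cv2.resize(im[y:y+100,x:x+100],(400,400),interpolation=cv2.INTER_CUBIC))
cv2.imwrite("pics/c1.png",cv2.convertScaleAbs(np.hstack(o),alpha=1.4))
E
```

```text
clock: 2.9
ee_pos: [496.0, 125.2, 89.2]
eef_rot: [-3.14, 0.0, 1.764]
wrist_force: [-0.3, -0.1, -0.5]
gripper_width: 43.2
grip_force: 0.0
clock: 3.1
ee_pos: [496.5, 125.3, 91.6]
eef_rot: [-3.14, 0.0, 1.764]
wrist_force: [0.0, 0.7, 1.0]
gripper_width: 42.8
grip_force: 0.0
```

View pics/c1.png

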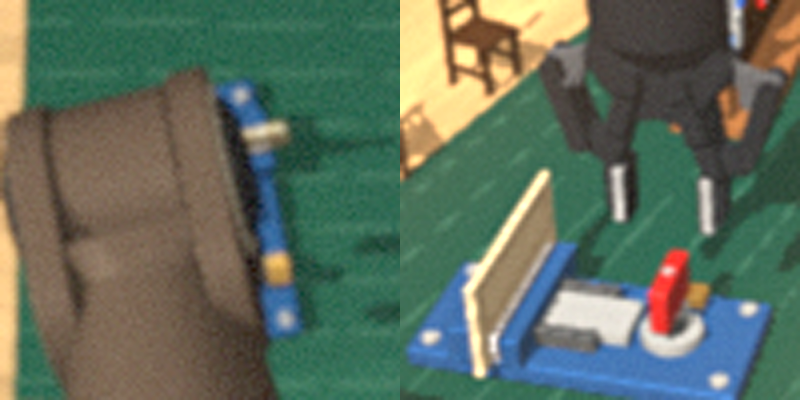

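The side crop shows the finger tips at (620,220) and (708,232) straddling the red bar, whose top is at (678,255). I'll check the offset numerically.

Run:
```python
from h import *
np.set_printoptions(precision=1,suppress=True)
f=lambda p:np.float64(p)/4+[100-.4,179.6]
print('tips',onz("side",[f((620,220)),f((708,232))],95), onz("side",[f((664,226))],95))
print('bar top',onz("side",[f((678,256))],62))
s=cv2.imread("pics/side0.png");
print('clip tri',*[tri(a,b) for a,b in(((372.7,162.2),(282.4,161.7)),((375.6,174.1),(293.7,163.1)),((257,208.4),(266.8,252.4)))])
```

```text
tips [[523.9 138.7  95. ]
 [473.3 127.8  95. ]] [[498.5 133.2  95. ]]
bar top [[500.7 115.8  62. ]]
clip tri (array([ 631.9, -207.9,  106. ]), np.float64(0.9267967945677565)) (array([ 598.2, -216.1,  104.6]), np.float64(2.035557496475814)) (array([500.1, 128.2,  45.1]), np.float64(1.132484516036721))
```

```bash
python3 -m crank '[[0.5,0.05,0.04,-0.4,0],[0.5,0,0,-0.4,0],[0.5,0,0,-0.4,0],[0.5,0,0,0,0]]'; python3 -m crank '[[0,0,0,0,0],[0,0,0,0,0],[0,0,0,0,0],[0,0,0,0,0],[0,0,0,0,0]]' 40; python3 -m crank '[[0,0,0,0,0],[0,0,0,0,0],[0,0,0,0,0],[0,0,0,0,0],[0,0,0,0,0]]'
```

```text
clock: 3.6
ee_pos: [499.2, 127.6, 31.1]
eef_rot: [-3.141, 0.0, 1.765]
wrist_force: [0.1, 1.0, 0.3]
gripper_width: 42.7
grip_force: 0.0
clock: 4.1
ee_pos: [498.6, 127.7, 33.3]
eef_rot: [-3.141, -0.0, 1.765]
wrist_force: [-8.9, -0.3, 10.3]
gripper_width: 11.3
grip_force: 40.4
clock: 4.6
ee_pos: [498.6, 127.7, 33.4]
eef_rot: [-3.141, -0.0, 1.765]
wrist_force: [-8.1, -1.8, 10.2]
gripper_width: 11.6
grip_force: 40.4
```

```bash
python3 -m crank '[[0,-0.02,0,0.04,-0.6],[0,0,0,0,-0.6],[0,0,0,0,-0.6],[0,0,0,0,-0.6],[0,0,0,0,-0.6]]' 50; python3 -m crank '[[0,0,0,0,-0.6],[0,0,0,0,-0.6],[0,0,0,0,-0.6],[0,0,0,0,-0.6],[0,0,0,0,-0.6]]';python3 -m crank '[[0,0,0,0,-0.6],[0,0,0,0,-0.6],[0,0,0,0,-0.6],[0,0,0,0,-0.6],[0,0,0,0,-0.6]]'; python3 -c "
from station import env
s=env.get_state();print(s['wrist_torque'],s['joint_pos'][5])"
```

```text
clock: 5.1
ee_pos: [497.9, 127.6, 33.5]
eef_rot: [-3.141, 0.0, 1.462]
wrist_force: [-1.1, -0.4, -6.2]
gripper_width: 10.9
grip_force: 51.2
clock: 5.6
ee_pos: [497.4, 127.7, 33.5]
eef_rot: [-3.14, 0.001, 1.163]
wrist_force: [-3.8, -0.2, -4.5]
gripper_width: 11.0
grip_force: 51.4
clock: 6.1
ee_pos: [497.0, 128.0, 33.5]
eef_rot: [-3.139, 0.001, 0.863]
wrist_force: [-4.1, 1.4, -3.9]
gripper_width: 11.1
grip_force: 51.6
[ 0.2491574   0.67046081 -0.00847689] 2.5300077653156694
```

```bash
python3 -m crank '[[0,0,0,0,-0.6],[0,0,0,0,-0.6],[0,0,0,0,-0.6],[0,0,0,0,-0.6],[0,0,0,0,0]]'; python3 -c "
from station import env
s=env.get_state();print(s['wrist_torque'],s['joint_pos'][5])"; python3 -m crank '[[0,0,0,0,-0.4],[0,0,0,0,-0.4],[0,0,0,0,0]]';python3 -c "
from station import env
s=env.get_state();print(s['wrist_torque'],s['joint_pos'][5])"
```

```text
clock: 6.6
ee_pos: [496.7, 128.2, 33.5]
eef_rot: [-3.139, 0.002, 0.624]
wrist_force: [-5.2, 3.5, -3.7]
gripper_width: 10.8
grip_force: 51.6
[ 0.41727109  0.94695477 -0.02018517] 2.7689015304629288
clock: 6.9
ee_pos: [496.6, 128.3, 33.5]
eef_rot: [-3.139, 0.002, 0.545]
wrist_force: [-6.4, 2.4, -4.0]
gripper_width: 11.0
grip_force: 51.7
[ 0.48527049  0.93503533 -0.06733468] 2.8484692882716725
```

```bash
python3 -m crank '[[0.4,0,0,0,0],[0.4,0,0,0,0],[0.4,0,0,0.1,0],[0.4,0,0,0.8,0],[0.4,0,0,0.9,0]]'; python3 -m crank '[[0.6,0,0,0.8,0.8],[0.8,0,-0.6,0.2,0.8],[1,0,-0.8,0,0.8],[1,0,-0.8,0,0.8],[1,0,-0.8,0,0.8]]';python3 -m crank '[[1,0,-0.8,0,0.8],[1,0.3,-0.6,0,0.8],[1,0.2,0,0,0.8],[1,0,0,0,0.8],[1,0,0,0,0.8]]'
python3 - <<'E'
from h import *
o=[]
for n,x,y in(("top",205,155),("side",200,215)):
    im=optics.camera(n);cv2.imwrite(f"pics/{n}2.png",im);o.append(cv2.resize(im[y:y+75,x:x+100],(400,300),interpolation=cv2.INTER_CUBIC))
cv2.imwrite("pics/c2.png",cv2.convertScaleAbs(np.hstack(o),alpha=1.4))
E
```

```text
clock: 7.4
ee_pos: [497.5, 127.3, 123.8]
eef_rot: [-3.141, 0.002, 0.545]
wrist_force: [0.8, -0.7, 0.5]
gripper_width: 34.3
grip_force: 0.0
clock: 7.9
ee_pos: [498.9, -23.7, 174.7]
eef_rot: [3.139, -0.001, 0.949]
wrist_force: [0.7, 0.5, 0.2]
gripper_width: 85.3
grip_force: 0.0
clock: 8.4
ee_pos: [524.0, -93.0, 174.1]
eef_rot: [3.14, 0.0, 1.347]
wrist_force: [-0.1, -0.2, 0.3]
gripper_width: 85.3
grip_force: 0.0
```

View pics/c2.png

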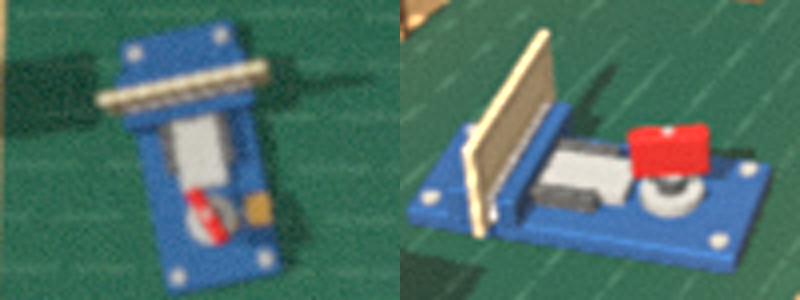

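The side crop shows the bar turned about 69° clockwise, with crop ends (190,190)–(222,240). That puts the handle at about 1.2 rad, past the click, and the door still stands upright in place. Next I'll position above the red clip.

```bash
python3 -m crank '[[1,0.45,-0.6,0,0.8],[1,0.45,-0.6,0,0.9],[1,0.45,-0.6,0,0.9],[1,0.43,-0.58,0,0.9],[1,0,0,0,0.8]]'; python3 -m crank '[[1,0,0,-0.4,0],[1,0,0,-0.3,0],[1,0,0,0,0],[1,0,0,0,0]]'
python3 - <<'E'
from h import *
o=[]
for n,x,y in(("top",320,110),("side",235,105)):
    im=optics.camera(n);cv2.imwrite(f"pics/{n}3.png",im);o.append(cv2.resize(im[y:y+100,x:x+100],(400,400),interpolation=cv2.INTER_CUBIC))
cv2.imwrite("pics/c3.png",cv2.convertScaleAbs(np.hstack(o),alpha=1.4))
E
```

```text
clock: 9.0
ee_pos: [614.4, -214.6, 172.5]
eef_rot: [3.141, 0.001, 1.773]
wrist_force: [0.7, -0.5, 0.0]
gripper_width: 85.2
grip_force: 0.0
clock: 9.4
ee_pos: [612.4, -211.2, 138.8]
eef_rot: [-3.142, 0.0, 1.774]
wrist_force: [0.5, 0.6, 0.3]
gripper_width: 85.2
grip_force: 0.0
```

View pics/c3.png

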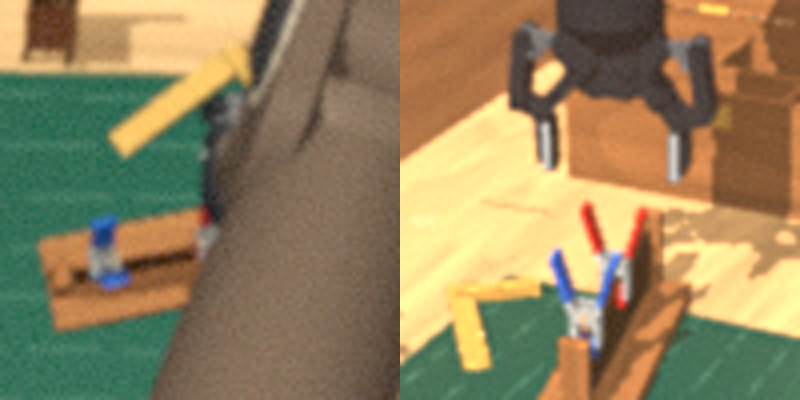

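The side crop has the finger tips at (547,165)/(676,178) and the red handle tops at (587,207)/(642,212). The midpoints are 611 and 614, so the gripper is centred. I'll descend and squeeze.

```bash
python3 -m crank '[[1,0.01,0,-0.4,0],[1,0,0,-0.4,0],[1,0,0,0,0],[1,0,0,0,0]]' 30; python3 -m crank '[[0,0,0,0,0],[0,0,0,0,0],[0,0,0,0,0],[0,0,0,0,0],[0,0,0,0,0]]' 30; python3 -m crank '[[0,0,0,0,0],[0,0,0,0,0],[0,0,0,0,0],[0,0,0,0,0],[0,0,0,0,0]]'
```

```text
clock: 9.9
ee_pos: [613.1, -211.3, 99.2]
eef_rot: [3.141, 0.0, 1.775]
wrist_force: [-0.3, 0.1, 1.0]
gripper_width: 85.4
grip_force: 0.0
clock: 10.4
ee_pos: [613.0, -211.3, 98.4]
eef_rot: [3.141, 0.0, 1.775]
wrist_force: [-0.3, 0.3, -0.4]
gripper_width: 19.8
grip_force: 35.3
clock: 10.9
ee_pos: [613.0, -211.3, 98.3]
eef_rot: [-3.142, 0.0, 1.775]
wrist_force: [-0.1, 0.3, 0.1]
gripper_width: 20.0
grip_force: 35.3
```

```bash
python3 -m crank '[[0,0,0,0.2,0],[0,0,0,0.4,0],[0,0,0,0.4,0],[0,0,0,0.4,0],[0,0,0,0.4,0]]'; python3 -m crank '[[0,-0.4,0.3,0.2,0],[0,-0.4,0.6,0,0],[0,-0.2,0.6,0,0],[0,0,0.6,0,0],[0,0,0.6,0,0]]';python3 -m crank '[[0,0,0.6,0,0],[0,0.1,0.6,0,0],[0,0.2,0.6,0,0],[0,0.2,0.6,0,0],[0,0.1,0.6,0,0]]'
python3 - <<'E'
from station import env
s=env.get_state();print(s['ee_pos'],s['gripper_width'])
E
```

```text
clock: 11.4
ee_pos: [613.0, -211.3, 190.1]
eef_rot: [3.141, 0.0, 1.775]
wrist_force: [0.5, 0.5, -1.1]
gripper_width: 19.5
grip_force: 35.3
clock: 11.9
ee_pos: [562.6, -75.3, 199.6]
eef_rot: [3.14, 0.0, 1.774]
wrist_force: [0.5, -0.1, -0.5]
gripper_width: 20.1
grip_force: 35.3
clock: 12.4
ee_pos: [593.6, 75.0, 199.2]
eef_rot: [3.14, 0.0, 1.775]
wrist_force: [0.3, 0.5, -0.7]
gripper_width: 19.7
grip_force: 35.3
[593.57784855  75.02245988 199.21168655] 19.74592226863942
```

```bash
python3 -m crank '[[0,0,0.4,0,0],[0,0,0.4,0,0],[0,0,0.4,-0.2,0],[0,-0.03,0.24,-0.4,0],[0,0,0,-0.38,0]]'; python3 -m crank '[[0,0,0,0,0],[0,0,0,0,0],[0,0,0,0,0]]'
python3 - <<'E'
from h import *
o=[]
for n,x,y in(("top",200,130),("side",190,170)):
    im=optics.camera(n);cv2.imwrite(f"pics/{n}4.png",im);o.append(cv2.resize(im[y:y+100,x:x+80],(400 if n=="side" else 300,500 if n=="side" else 500),interpolation=cv2.INTER_CUBIC))
cv2.imwrite("pics/c4.png",cv2.convertScaleAbs(o[1],alpha=1.4))
E
```

```text
clock: 12.9
ee_pos: [591.7, 147.5, 149.8]
eef_rot: [3.14, -0.0, 1.777]
wrist_force: [0.1, -0.6, -0.8]
gripper_width: 19.6
grip_force: 35.3
clock: 13.2
ee_pos: [592.1, 145.6, 150.9]
eef_rot: [3.14, -0.0, 1.774]
wrist_force: [0.5, 0.1, -0.7]
gripper_width: 19.8
grip_force: 35.3
```

View pics/c4.png

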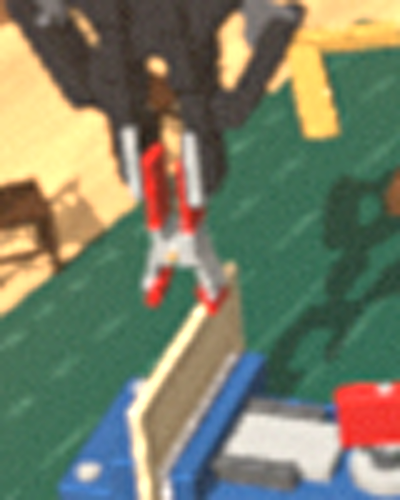

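Run:
```python
from h import *
np.set_printoptions(precision=1,suppress=True)
f=lambda *p:np.float64(p)/5+[189.6,169.6]
def proj(P):
    c=optics.calibration("side");K=np.array([[c['fx'],0,c['cx']],[0,c['fy'],c['cy']],[0,0,1]]);T=np.linalg.inv(np.array(c['pose']))
    return cv2.projectPoints(np.float64(P),cv2.Rodrigues(T[:3,:3])[0],T[:3,3],K,np.array(c['dist_coeffs']))[0][:,0]
print('door edge ends side',onz("side",f((137,402),(232,265)),76))
u=np.array([-.203,.979,0]);c=np.array([592.1,145.6,0])+9*u
for z in(92,96,100,104): print(z,(proj([c+[0,0,z]])-[189.6,169.6])*5)
print('pivot',(proj([c+[0,0,150.9-17]])-[189.6,169.6])*5)
print('tips at 98',onz("side",f((152,303),(210,309)),98))
for h in(h for h in blobs(cv2.imread("pics/side4.png"),*RED,(190,170,80,70))): print((h[0]-[189.6,169.6])*5,h[1],(h[4][:2]-[189.6,169.6])*5,h[4][2:]*5)
```

```text
door edge ends side [[584.3 203.2  76. ]
 [606.2  90.8  76. ]]
92 [[183.5 312.8]]
96 [[182.6 305.7]]
100 [[181.8 298.4]]
104 [[181.  291.2]]
pivot [[174.6 236. ]]
tips at 98 [[602.4 161.   98. ]
 [575.6 153.7  98. ]]
[154.8 184.5] 81 [142. 142.] [30 90]
[184.7 202.7] 35 [177. 162.] [30 75]
[158.4 288.7] 21 [147. 272.] [25 35]
[212.  301.2] 19 [197. 292.] [35 25]
```

The tips are at crop (152,306)/(210,312), roughly 55 mm below the TCP, with the clip square above the middle of the door. I'll shift 1.5 mm across and lower it most of the way.

```bash
python3 -m crank '[[0,0.03,0.01,-0.2,0],[0,0,0,-0.16,0],[0,0,0,-0.06,0],[0,0,0,0,0],[0,0,0,0,0]]'
python3 - <<'E'
from h import *
im=optics.camera("side");cv2.imwrite("pics/side5.png",im)
cv2.imwrite("pics/c5.png",cv2.convertScaleAbs(cv2.resize(im[195:265,200:270],(700,600),interpolation=cv2.INTER_CUBIC),alpha=1.4))
E
```

```text
clock: 13.8
ee_pos: [592.8, 146.2, 128.1]
eef_rot: [-3.141, -0.0, 1.775]
wrist_force: [0.2, 0.2, -0.9]
gripper_width: 19.6
grip_force: 35.3
```

View pics/c5.png

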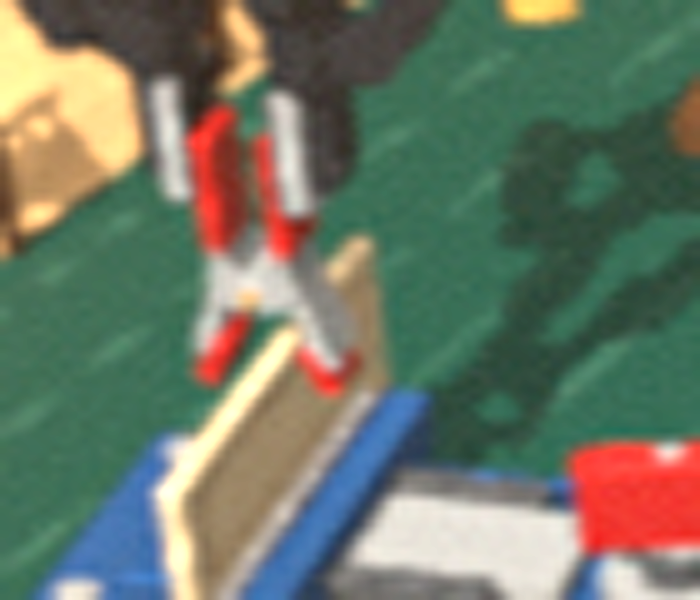

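The crop has the tips at (205,380)/(325,390) with the door edge running between them at about (259,377). The clip is roughly 1 mm off centre and the tips are about 2–3 mm below the edge. I'll make a small correction and do the final descent.

```bash
python3 -m crank '[[0,0.02,0.01,-0.06,0],[0,0,0,-0.06,0],[0,0,0,-0.05,0],[0,0,0,0,0],[0,0,0,0,0]]'; python3 -m crank '[[0,0,0,0,0],[0,0,0,0,0],[0,0,0,0,0],[0,0,0,0,0],[0,0,0,0,0]]'
python3 - <<'E'
from h import *
im=optics.camera("side");cv2.imwrite("pics/side6.png",im)
cv2.imwrite("pics/c6.png",cv2.convertScaleAbs(cv2.resize(im[195:265,200:270],(700,600),interpolation=cv2.INTER_CUBIC),alpha=1.4))
s=env.get_state();print(s['wrist_force'],s['wrist_torque'])
E
```

```text
clock: 14.35
ee_pos: [593.9, 146.7, 119.7]
eef_rot: [-3.141, 0.0, 1.775]
wrist_force: [-0.3, -0.3, -0.0]
gripper_width: 20.4
grip_force: 35.3
clock: 14.85
ee_pos: [594.0, 146.7, 119.9]
eef_rot: [3.141, -0.0, 1.775]
wrist_force: [0.4, 0.3, -0.2]
gripper_width: 20.0
grip_force: 35.3
[-0.12026513 -0.12354571  0.2941391 ] [0.00765992 0.01865603 0.02223766]
```

View pics/c6.png

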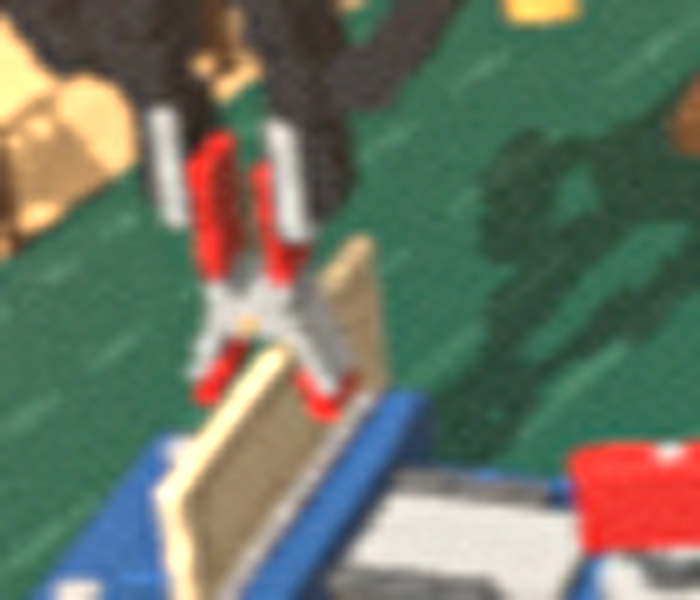

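The tips are at (203,402) and (325,415), astride the door edge. They are centred, about 10 mm below the edge, with no contact force, so I'm handing in.

```bash
python3 -c "
from station import env
print(env.sign_off())"
```

```text
the job is handed in; nothing more can be done
None
```

I've handed the job in, and no verdict came back: the vise handle is turned about 1.2 rad clockwise, past its click, and the red clip is held squeezed open over the middle of the door's edge, tips about 10 mm below it by the side camera, with no contact force felt at the wrist; the pinch on the door could not be measured.

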